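# Slide the inspection cover into its pocket

## Robot

A 6-joint arm with a two-finger parallel gripper is mounted at the origin on the work surface. World frame = base frame: x ahead of the robot, y to its left, z up, the work surface at z = 0. Lengths are in m, angles in degrees, forces in N, time in s.
With the tool pointing down it reaches from about 0.275 to 0.75 m from the base axis. Payload 10.2 kg.
Tool frame: the origin (TCP) lies at the very end of the fingers, on their centre line; the grasp point (between the pads) lies 19 mm behind it; z points along the fingers, y is the line along which they close (so a half turn about z gives the same grasp; the last joint's range is limited). The gripper opens to 85 mm and grips with 20 to 120 N. Pads are 22 mm wide; open, the fingers measure 114 mm over their backs; the gripper's body (76 mm by 85 mm) begins 54 mm behind the grasp point. The pads swing forward as they close: fully open they stand 13 mm farther back than shut.
Start: joints at [-89.29, 17.928, 85.812, -0, 76.261, -12.8], TCP at [0.123, -0.51, 0.231] pointing down, gripper open.
Joint ranges: [-168.41, 168.41], [-55.51, 124.54], [10.69, 146.95], [-70.63, 250.63], [1, 178], [-165.06, 165.06]. Speed limits (degrees/s): [136.94, 136.94, 172.46, 180, 180, 180].

## Interface

Orientations are given as a 3x3 rotation matrix whose columns are the frame's x, y, z axes.
In Python, from station import manip gives the robot as it stands.
- The arm moves only by the tool arm_command, never from a script. Its argument "series" is a list of rows, each an object with "dp": the shift along the tool's x, y, z in mm, a list of three; "yaw": the turn about the tool's z in rad; "fingers": the opening, from -1 (shut) to 1 (fully open). In form: [{"dp": [dx, dy, dz], "yaw": yaw, "fingers": fingers}, ...]. A call has exactly 10 rows; each row shifts and turns the commanded pose from where the row before left it, along the tool's axes as they then stand; what a row does not reach is not made up. A row lasts 1/8 s, in which the tool goes at most 62.5 mm and 10.7 degrees, less where a joint would pass 70% of its speed; a pose out of reach is approached as far as the arm can. A call is refused whole if a number of a shift passes 62.5 or a number of a turn 0.188, either way. A call with a gripper value outside its range is refused whole. The fingers move at their own pace and stop on an object; "newtons" is the grip in N (left out, the last holds). Time passes only in rows, so rows that do not move let the fingers close, or fill a call up. It gives the time, the measured TCP pose, the force and the opening at its end, in the units of the state.
- manip.observe(): the state, without advancing time (a new reading comes with each control period).
- manip.read_camera(name): name is "scene" or "side" or "wrist"; returns a dict with "pixels" (384x512x3 uint8, red, green, blue), "camera_matrix" (3x3 intrinsics, pixels), "eye" and "rotation" of the camera in the world; the wrist camera has in their place "T_tool_cam" (4x4, takes a point from camera to tool coordinates, whose origin is the TCP and whose axes are the flange's). Camera axes: x right, y down, z forward; pixel columns grow to the right and rows downward; lengths in m; the calibration is good to about 2 mm. The wrist camera is an equidistant fisheye: a pixel r from the principal point sees the ray r / f radians off the axis. A picture is of the moment at which its call begins: read the wrist's pose just before it. There is no depth.
- manip.sign_off(): hands the job in, once; it reports no verdict.
The state is a dict: "time_s": time; "qpos": joint angles; "joint_vel": joint speeds; "effort": joint torques, N m; "tool_pos": TCP position; "orientation": TCP orientation; "wrist_force": force on the tool from outside, world axes, zero at the start; "torque": the same for the moment, N m; "finger_gap": finger opening in m.
Only numpy, scipy, OpenCV 4.12 (cv2) and the standard library are available. Lean on these libraries where they do the work, as an engineer would, in place of code of your own. Each camera call takes 0.05 s, during which the arm holds its last target. There are 200 camera calls.

## Task

Pick the steel cover up by its red rib, lay it flat on the plain end of the gear housing's aluminium face, and slide it along the yellow guide ledge until it drops into the pocket and lies fully home, flush with the face; then let go. Keep it down on the face from where you lay it: never lower or drop it into the pocket from above, press only gently (the face marks), and leave the other things on the bench where they are.

Things in the scene. Friction and masses are not known exactly. Their poses are not given: they have to be found in the camera images.
- cover: the cover to fit: loose steel plate 70 (x) x 56 (y) x 6 (z) mm, 0.2 to 0.33 kg, with an upright red grip rib on its middle: 44 mm along x, 14 mm thick along y, top 46 mm above the underside. Origin: centre of the underside, z up. Starts flat on a black rubber mat 4 mm thick. Fits the pocket either way round.
- housing: blue gear housing, fixed on the bench, foot 220 x 100 mm. Origin: centre of its underside; x along its length, z up. On top is clamped, through slots, an aluminium face plate that sits off its nominal place by an unmeasured shift: up to 20 mm either way along x and up to 6 mm either way along y, not turned. It does not move in use. The three points below are NOMINAL points, without this shift.
- face (a point): nominal centre of the face plate (210 mm along x, 86 mm along y), at the height of its sliding face, 60 mm above the bench. Axes as the housing. Relative to the plate's true centre the plain sliding face runs from x -105 to +18 mm and y -43 to +29 mm. Oiled: friction about 0.2. Marked if the cover pushes on the housing with more than 50 N, even for a moment; a touch-down at 40 mm/s can do that.
- ledge (a point): nominal point at the middle of the foot of the yellow guide ledge's inner wall, which runs along the whole +y side of the face plate, parallel to x, 29 mm from the plate's centre line; its top is 8 mm above the sliding face. It is also the +y wall of the pocket. True place: shifted with the face plate.
- pocket (a point): nominal centre of the floor of the pocket: dark floor, square edges, 73 mm along x, 60 mm along y, 6 mm deep (floor 54 mm above the bench), centre 55 mm along +x from the plate's centre. A cover pushed against the ledge and slid along +x meets it squarely, 1.5 mm to spare at each end, and lies flush when home. True place: shifted with the face plate.
- bearing: steel bearing ring, 48 mm across, 15 mm tall. Bystander. Origin: centre of its underside
- screwdriver: screwdriver lying on the bench. Bystander. Origin: under its middle, x along the tool, handle to -x
- wrench: steel wrench lying on the bench. Bystander. Origin: under its middle, x along the tool, handle to -x
- oil: yellow oil bottle, 56 mm across, 110 mm tall. Bystander. Origin: centre of its underside
- mug: blue mug, 80 mm across, 90 mm tall. Bystander. Origin: centre of its underside
- roundcap: round brass cap, 70 mm across and 22 mm tall; not the cover to fit. Bystander. Origin: centre of its underside
- boltbin: open blue bin of nuts, 110 x 90 x 50 mm. Bystander. Origin: centre of its underside
There are look-alikes about, which are no part of the job. Several things have the shape of the cover; the one meant has the colours described above.

How it is judged:
By the outcome, as a careful person would: the job done as asked, in the order asked, and still so for the second after the job is handed in, with the robot touching nothing.
It also fails if it takes over 72 s, if anything falls off the work surface, if the arm or the gripper's body presses on something with over 40 N, if the wrist force passes 120 N, or if a joint passes its speed limit or range.

## Working session

There is one attempt and no reset: what is moved stays moved. The work goes in short steps, Python scripts to look and compute and a tool call to move; the robot and the scene stay as the last step left them, time stands still between calls to the robot, and variables do not carry over. Pictures are saved under pics/ and viewed, on a budget of 10 in all, crops included, one or two more only if the job needs it, and the job is handed in when it is done.

Besides the shell and the picture viewer there is one more tool, called after "Request:" by a JSON object that holds its "name" and its "arguments", one argument or row to a line. arm_command: Moves the arm, as the interface text tells. Its arguments: {"type":"object","properties":{"series":{"type":"array","items":{"type":"object","properties":{"dp":{"type":"array","items":{"type":"number"}},"yaw":{"type":"number"},"fingers":{"type":"number"}}}},"newtons":{"type":"number"}},"required":["series"]}

```bash
mkdir -p pics; python3 - <<'E'
from station import manip
import cv2,numpy as np
s=manip.observe();print(s['time_s'],s['tool_pos'],np.round(s['orientation'],3).tolist(),s['finger_gap'])
np.set_printoptions(precision=4,suppress=True)
for n in ['scene','side']:
    c=manip.read_camera(n);print(n,c['camera_matrix'].tolist(),c['eye'],np.array(c['rotation']).tolist())
    cv2.imwrite(f'pics/{n}0.png',cv2.resize(c['pixels'][:,:,::-1],(800,600),interpolation=cv2.INTER_CUBIC)); np.savez(f'{n}0.npz',**c)
E
```

```text
0.0 [ 0.12263977 -0.51018987  0.23073319] [[0.972, 0.234, -0.0], [0.234, -0.972, 0.001], [0.0, -0.001, -1.0]] 0.08564427344025836
scene [[463.1168018849553, 0.0, 248.58436582047088], [0.0, 463.1168018849553, 197.83506647721094], [0.0, 0.0, 1.0]] [1.3973 0.259  1.3715] [[-0.274051307060109, 0.8128601054062178, -0.5139594635159839], [0.9617128678472322, 0.23048854448544337, -0.14826796915731227], [-0.0020593483672602135, -0.5349144603578911, -0.8449037100074351]]
side [[385.02262417784976, 0.0, 258.34383680824374], [0.0, 385.02262417784976, 191.74303079768666], [0.0, 0.0, 1.0]] [ 0.2989 -0.5681  0.8129] [[0.8865579866550098, -0.35636340223329205, 0.2949916301302943], [-0.4625339089864514, -0.6706895878207392, 0.5798602071418247], [-0.008793141414107124, -0.6505233295874636, -0.7594353681035086]]
```

View pics/scene0.png

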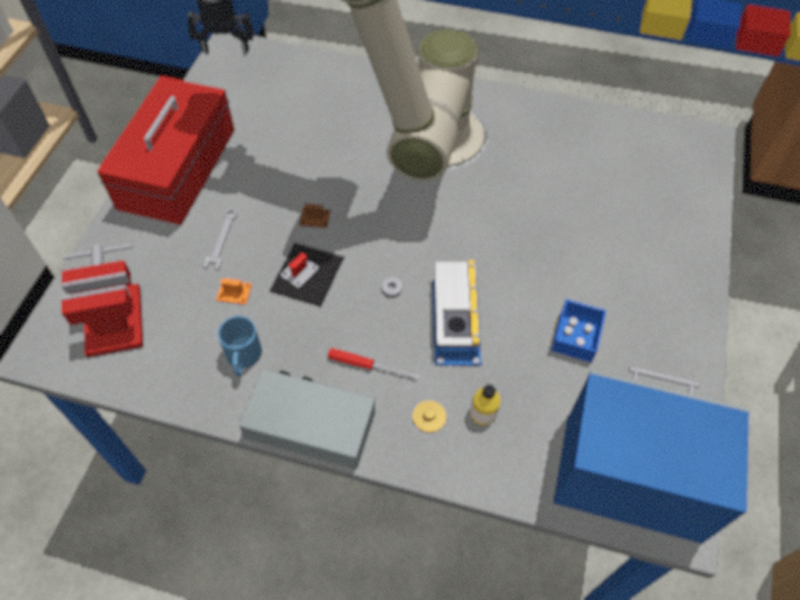

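View pics/side0.png

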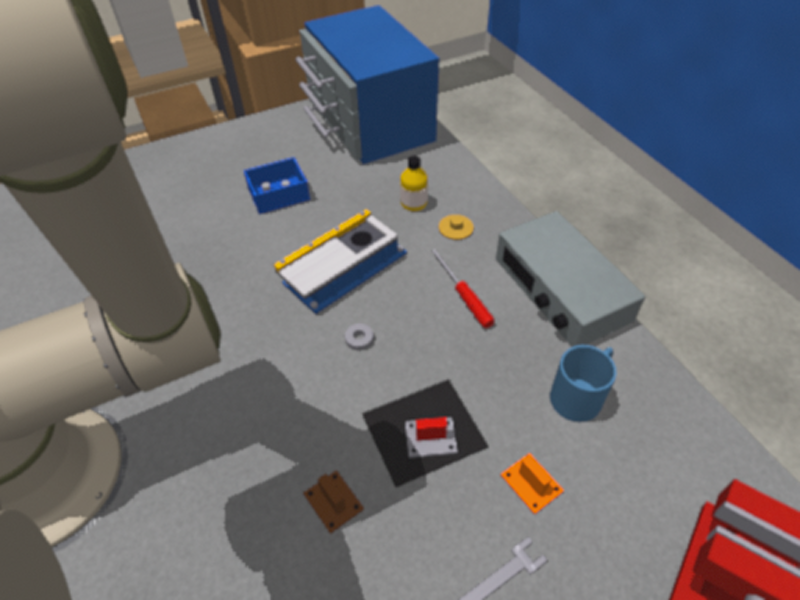

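The scene view shows the cover on the mat with its red rib at about (298,265), and the housing with the white face at (455,300), yellow ledge to its right and pocket at (457,322). The side view has the rib at (432,428) and the pocket at (362,238).

```bash
cat > h.py <<'E'
import numpy as np,cv2
def ray(c,uv):
    uv=np.atleast_2d(uv).astype(float);K=c['camera_matrix']
    d=np.c_[(uv[:,0]-K[0,2])/K[0,0],(uv[:,1]-K[1,2])/K[1,1],np.ones(len(uv))]
    return np.array(c['eye']),d@np.array(c['rotation']).T
def cast(c,uv,z):
    e,d=ray(c,uv);return e+d*((z-e[2])/d[:,2])[:,None]
def mask(c,f,box):
    p=c['pixels'].astype(int);m=f(p[...,0],p[...,1],p[...,2]).astype(np.uint8)
    b=np.zeros_like(m);x0,y0,x1,y1=[int(v/1.5625) for v in box];b[y0:y1,x0:x1]=1;m&=b
    n,l,st,ce=cv2.connectedComponentsWithStats(m);k=1+np.argmax(st[1:,4]);m=(l==k)
    v,u=np.nonzero(m);return np.c_[u,v].astype(np.float32)
def rect(P):
    (c,s,a)=cv2.minAreaRect((P[:,:2]*1000).astype(np.float32));
    return np.round(c,1),np.round(s,1),round(a,1)
red=lambda r,g,b:(r>130)&(g<60)&(b<60)
yel=lambda r,g,b:(r>150)&(g>110)&(b<80)
whi=lambda r,g,b:(np.minimum(np.minimum(r,g),b)>150)
E
python3 - <<'E'
from h import *
for n,bc,bh in [('scene',(270,240,325,295),(425,255,490,370)),('side',(395,405,475,465),(265,200,410,315))]:
    c=dict(np.load(n+'0.npz'))
    for nm,f,b,z in [('rib',red,bc,.05),('plate',whi,bc,.01),('ledge',yel,bh,.068),('face',whi,bh,.06)]:
        try:
            uv=mask(c,f,b);P=cast(c,uv,z);print(n,nm,len(uv),rect(P), np.round(P.mean(0)*1000),np.round(cv2.fitLine((P[:,:2]*1000).astype(np.float32),2,0,.01,.01).ravel()[:2],3))
        except Exception as e: print(n,nm,e)
    v=c['pixels']; print(v[int(bh[1]/1.56)+25,int(bh[0]/1.56)+8:int(bh[0]/1.56)+40:4].tolist())
E
```

```text
scene rib 40 (array([ 524.7, -206.7]), array([19.8, 47.1]), 64.8) [ 522. -205.   50.] [ 0.961 -0.278]
scene plate 203 (array([ 511.7, -266.5]), array([130.6,  36.9]), 21.0) [ 501. -277.   10.] [0.969 0.249]
scene ledge 9 (array([576.2, 204.2]), array([15.6,  3.3]), 12.4) [577. 204.  68.] [0.962 0.274]
scene face 1730 (array([556.6, 171.4]), array([289.1, 140.7]), 14.4) [528. 161.  60.] [0.972 0.233]
[[217, 215, 215], [225, 223, 223], [224, 224, 223], [225, 223, 224], [227, 225, 226], [205, 191, 169], [220, 194, 108], [160, 162, 162]]
side rib 121 (array([ 523.1, -207.8]), array([15.7, 40.8]), 67.5) [ 523. -208.   50.] [ 0.925 -0.38 ]
side plate 180 (array([ 512.7, -215.5]), array([35.4, 76.8]), 41.8) [ 516. -219.   10.] [ 0.714 -0.7  ]
side ledge 248 (array([529.1, 197.8]), array([211.6,  14.6]), 15.4) [525. 196.  68.] [0.964 0.266]
side face 1074 (array([542.9, 158. ]), array([214. ,  72.5]), 15.1) [520. 149.  60.] [0.979 0.202]
[[144, 144, 144], [146, 146, 146], [144, 145, 145], [143, 143, 143], [140, 142, 142], [141, 141, 142], [199, 164, 100], [231, 183, 8]]
```

```bash
python3 - <<'E'
from h import *
c=dict(np.load('scene0.npz'))
for z in (0,.1,.15):print(z,np.round(cast(c,np.array([[165,80],[232,90],[230,130],[180,218],[103,165],[95,250],[140,340]])/1.5625,z)[:,:2]*1000).tolist())
from station import manip
w=manip.read_camera('wrist');print(w['camera_matrix'],np.round(w['T_tool_cam'],4).tolist())
E
```

```text
0 [[2.0, -794.0], [-11.0, -597.0], [135.0, -542.0], [449.0, -543.0], [342.0, -807.0], [593.0, -696.0], [788.0, -482.0]]
0.1 [[104.0, -717.0], [92.0, -535.0], [227.0, -484.0], [518.0, -484.0], [419.0, -730.0], [652.0, -626.0], [832.0, -428.0]]
0.15 [[154.0, -679.0], [143.0, -503.0], [273.0, -454.0], [552.0, -455.0], [457.0, -691.0], [681.0, -591.0], [855.0, -401.0]]
[[297.31863964   0.         256.7585343 ]
 [  0.         297.31863964 192.69521553]
 [  0.           0.           1.        ]] [[0.0018, -0.9641, -0.2654, 0.0688], [1.0, 0.002, -0.0002, 0.0002], [0.0008, -0.2654, 0.9641, -0.1416], [0.0, 0.0, 0.0, 1.0]]
```

Request:
{"name": "arm_command", "arguments": {
  "series": [
    {"dp": [40,-25,0],"yaw": 0,"fingers": 1},
    {"dp": [46,-20,0],"yaw": 0,"fingers": 1},
    {"dp": [46,-20,0],"yaw": 0,"fingers": 1},
    {"dp": [46,-20,0],"yaw": 0,"fingers": 1},
    {"dp": [46,-20,0],"yaw": 0,"fingers": 1},
    {"dp": [46,-20,0],"yaw": 0,"fingers": 1},
    {"dp": [46,-20,0],"yaw": 0,"fingers": 1},
    {"dp": [46,-20,0],"yaw": 0,"fingers": 1},
    {"dp": [46,-20,0],"yaw": 0,"fingers": 1},
    {"dp": [46,-20,0],"yaw": 0,"fingers": 1}
  ]
}}

```text
time_s: 1.4
tool_pos: [0.5173, -0.2039, 0.2311]
orientation: [[0.972, 0.234, -0.0], [0.234, -0.972, 0.0], [-0.0, -0.0, -1.0]]
wrist_force: [-0.5, -0.4, -0.3]
finger_gap: 0.0853
```

Request:
{"name": "arm_command", "arguments": {
  "series": [
    {"dp": [0,0,0],"yaw": 0.16,"fingers": 1},
    {"dp": [0,0,0],"yaw": 0.16,"fingers": 1},
    {"dp": [0,0,0],"yaw": 0.16,"fingers": 1},
    {"dp": [0,0,0],"yaw": 0.16,"fingers": 1},
    {"dp": [0,0,0],"yaw": 0,"fingers": 1},
    {"dp": [0,0,0],"yaw": 0,"fingers": 1},
    {"dp": [0,0,0],"yaw": 0,"fingers": 1},
    {"dp": [0,0,0],"yaw": 0,"fingers": 1},
    {"dp": [0,0,0],"yaw": 0,"fingers": 1},
    {"dp": [0,0,0],"yaw": 0,"fingers": 1}
  ]
}}

```text
time_s: 2.65
tool_pos: [0.5162, -0.2051, 0.2313]
orientation: [[0.92, -0.393, -0.0], [-0.393, -0.92, 0.0], [-0.0, -0.0, -1.0]]
wrist_force: [0.2, 0.5, 0.1]
finger_gap: 0.0852
```

```bash
cat >> h.py <<'E'
def wshot(name):
    from station import manip
    s=manip.observe();w=manip.read_camera('wrist')
    T=np.eye(4);T[:3,:3]=s['orientation'];T[:3,3]=s['tool_pos'];T=T@w['T_tool_cam']
    cv2.imwrite(f'pics/{name}.png',w['pixels'][:,:,::-1])
    np.savez(f'{name}.npz',pixels=w['pixels'],K=w['camera_matrix'],T=T,tp=s['tool_pos'],R=s['orientation'])
    R=np.array(s['orientation']);print(s['time_s'],np.round(s['tool_pos'],4),'xang',np.degrees(np.arctan2(R[1,0],R[0,0])).round(2),np.round(s['wrist_force'],2),s['finger_gap'])
def wcast(c,uv,z):
    uv=np.atleast_2d(uv).astype(float);K=c['K'];T=c['T']
    a=(uv-[K[0,2],K[1,2]])/K[0,0];r=np.hypot(*a.T)+1e-12
    d=np.c_[a*(np.sin(r)/r)[:,None],np.cos(r)]@T[:3,:3].T;e=T[:3,3]
    return e+d*((z-e[2])/d[:,2])[:,None]
E
python3 -c "
from h import *
wshot('w1')"
```

```text
2.65 [ 0.5162 -0.2051  0.2313] xang -23.14 [0.23 0.48 0.06] 0.08521944006684394
```

View pics/w1.png

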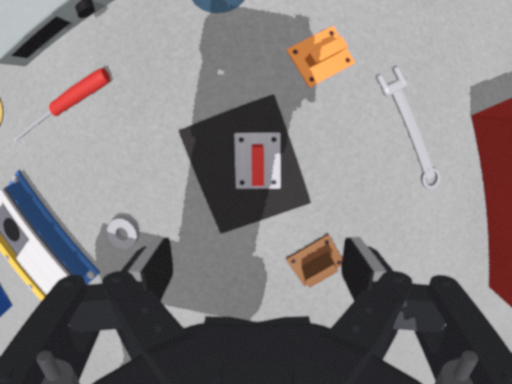

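The wrist view shows the cover at (258,160), with the rib (258,165) nearly upright in the picture, so the yaw is close.

```bash
python3 - <<'E'
from h import *
c=dict(np.load('w1.npz'));p=c['pixels'].astype(int);r,g,b=p[...,0],p[...,1],p[...,2]
def big(m):
    n,l,st,_=cv2.connectedComponentsWithStats(m.astype(np.uint8));k=1+np.argmax(st[1:,4]);v,u=np.nonzero(l==k);return np.c_[u,v]
win=np.zeros(r.shape,bool);win[125:195,228:288]=1
rib=(r>100)&(g<80)&win
pl=(r>75)&win
for nm,m,z in(('rib',rib,.05),('plate',pl,.01)):
    P=wcast(c,big(m),z);print(nm,m.sum(),rect(P));R=c['R'];print('tool mm',(R.T@(P.mean(0)-c['tp'])*1000).round(1))
E
```

```text
rib 430 (array([ 527., -209.]), array([11.2, 43.7]), 67.0)
tool mm [ 11.9  -0.5 181.3]
plate 2689 (array([ 524.5, -208.9]), array([58.9, 71.8]), 67.0)
tool mm [9.900e+00 2.000e-01 2.213e+02]
```

Request:
{"name": "arm_command", "arguments": {
  "series": [
    {"dp": [6,0,10],"yaw": 0,"fingers": 1},
    {"dp": [4.5,0,30],"yaw": 0,"fingers": 1},
    {"dp": [0,0,40],"yaw": 0,"fingers": 1},
    {"dp": [0,0,40],"yaw": 0,"fingers": 0.3},
    {"dp": [0,0,40],"yaw": 0,"fingers": 0},
    {"dp": [0,0,25],"yaw": 0,"fingers": 0},
    {"dp": [0,0,15],"yaw": 0,"fingers": 0},
    {"dp": [0,0,10],"yaw": 0,"fingers": 0},
    {"dp": [0,0,0],"yaw": 0,"fingers": 0},
    {"dp": [0,0,0],"yaw": 0,"fingers": 0}
  ],
  "newtons": 50
}}

```text
time_s: 3.95
tool_pos: [0.5263, -0.2095, 0.0221]
orientation: [[0.919, -0.393, 0.001], [-0.393, -0.919, -0.001], [0.001, 0.0, -1.0]]
wrist_force: [0.4, 0.1, 0.6]
finger_gap: 0.0428
```

Request:
{"name": "arm_command", "arguments": {
  "series": [
    {"dp": [0,0,0],"yaw": 0,"fingers": -1},
    {"dp": [0,0,0],"yaw": 0,"fingers": -1},
    {"dp": [0,0,0],"yaw": 0,"fingers": -1},
    {"dp": [0,0,0],"yaw": 0,"fingers": -1},
    {"dp": [0,0,0],"yaw": 0,"fingers": -1},
    {"dp": [0,0,0],"yaw": 0,"fingers": -1},
    {"dp": [0,0,0],"yaw": 0,"fingers": -1},
    {"dp": [0,0,0],"yaw": 0,"fingers": -1},
    {"dp": [0,0,0],"yaw": 0,"fingers": -1},
    {"dp": [0,0,0],"yaw": 0,"fingers": -1}
  ]
}}

```text
time_s: 5.2
tool_pos: [0.5262, -0.2094, 0.022]
orientation: [[0.919, -0.393, 0.001], [-0.393, -0.919, -0.001], [0.001, 0.0, -1.0]]
wrist_force: [-0.4, 0.4, 5.2]
finger_gap: 0.0132
```

Request:
{"name": "arm_command", "arguments": {
  "series": [
    {"dp": [0,0,-5],"yaw": 0,"fingers": -1},
    {"dp": [0,0,-10],"yaw": 0,"fingers": -1},
    {"dp": [0,0,-20],"yaw": 0,"fingers": -1},
    {"dp": [0,0,-30],"yaw": 0,"fingers": -1},
    {"dp": [0,0,-30],"yaw": 0,"fingers": -1},
    {"dp": [0,0,-30],"yaw": 0,"fingers": -1},
    {"dp": [0,0,-25],"yaw": 0,"fingers": -1},
    {"dp": [0,0,-15],"yaw": 0,"fingers": -1},
    {"dp": [0,0,-5],"yaw": 0,"fingers": -1},
    {"dp": [0,0,0],"yaw": 0,"fingers": -1}
  ]
}}

```text
time_s: 6.45
tool_pos: [0.5257, -0.2091, 0.1908]
orientation: [[0.919, -0.393, -0.001], [-0.393, -0.919, 0.001], [-0.001, -0.0, -1.0]]
wrist_force: [-1.1, 0.4, -2.9]
finger_gap: 0.0127
```

Request:
{"name": "arm_command", "arguments": {
  "series": [
    {"dp": [-10,-14,0],"yaw": 0,"fingers": -1},
    {"dp": [-20,-25,0],"yaw": 0,"fingers": -1},
    {"dp": [-28,-35,0],"yaw": 0,"fingers": -1},
    {"dp": [-28,-35,0],"yaw": 0,"fingers": -1},
    {"dp": [-28,-35,0],"yaw": 0,"fingers": -1},
    {"dp": [-28,-35,0],"yaw": 0,"fingers": -1},
    {"dp": [-28,-35,0],"yaw": 0,"fingers": -1},
    {"dp": [-28,-35,0],"yaw": 0,"fingers": -1},
    {"dp": [-15,-20,0],"yaw": 0,"fingers": -1},
    {"dp": [-6,-10,0],"yaw": 0,"fingers": -1}
  ]
}}

```text
time_s: 7.7
tool_pos: [0.4331, 0.1349, 0.1909]
orientation: [[0.92, -0.391, -0.001], [-0.391, -0.92, 0.0], [-0.001, 0.0, -1.0]]
wrist_force: [0.1, 0.2, -2.8]
finger_gap: 0.013
```

Request:
{"name": "arm_command", "arguments": {
  "series": [
    {"dp": [0,0,0],"yaw": -0.05,"fingers": -1},
    {"dp": [0,0,0],"yaw": -0.1,"fingers": -1},
    {"dp": [0,0,0],"yaw": -0.12,"fingers": -1},
    {"dp": [0,0,0],"yaw": -0.12,"fingers": -1},
    {"dp": [0,0,0],"yaw": -0.12,"fingers": -1},
    {"dp": [0,0,0],"yaw": -0.1,"fingers": -1},
    {"dp": [0,0,0],"yaw": -0.055,"fingers": -1},
    {"dp": [0,0,0],"yaw": 0,"fingers": -1},
    {"dp": [0,0,0],"yaw": 0,"fingers": -1},
    {"dp": [0,0,0],"yaw": 0,"fingers": -1}
  ]
}}

```text
time_s: 8.95
tool_pos: [0.4342, 0.1334, 0.1912]
orientation: [[0.966, 0.257, -0.0], [0.257, -0.966, -0.0], [-0.0, -0.0, -1.0]]
wrist_force: [0.6, 0.1, -2.8]
finger_gap: 0.0128
```

```bash
python3 -c "
from h import *
wshot('w2')"
```

```text
8.95 [0.4342 0.1334 0.1912] xang 14.9 [ 0.57  0.1  -2.83] 0.012838320822928805
```

View pics/w2.png

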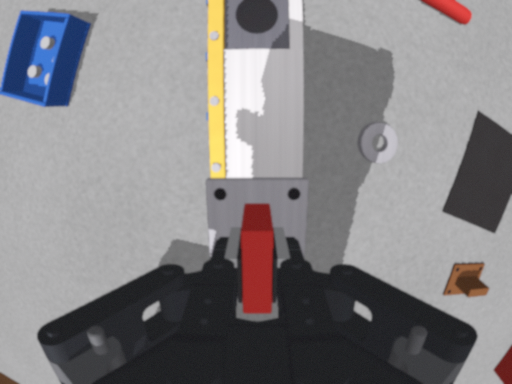

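The wrist view shows the ledge's inner wall at u≈225, the pocket's near edge at v≈49, the pocket's -y edge at u≈288 and the plate's -y edge at u≈303. The held cover's front edge is at v≈179, spanning u 207–307.

```bash
python3 - <<'E'
from h import *
c=dict(np.load('w2.npz'));p=c['pixels'].astype(int);r,g,b=p[...,0],p[...,1],p[...,2]
R=c['R'];tl=lambda P:((P-c['tp'])@R*1000)
# ledge inner edge: last yellow pixel/row; right face edge; pocket edges
y=(r>150)&(b<100)&(g>110);G=p.mean(2)
L=[(max(np.nonzero(y[v,190:240])[0])+190.5,v) for v in range(5,170,5)]
t=tl(wcast(c,L,.06));f=np.polyfit(t[:,0],t[:,1],1);print('ledge foot: y=',f,'res',np.std(t[:,1]-np.polyval(f,t[:,0])).round(2),'x',t[[0,-1],0])
def edge(arr): return np.argmax(np.abs(np.diff(arr)))+.5
E=[(270+edge(G[v,270:]. copy()[:50]),v) for v in range(65,170,8)]
E=[(294+edge(G[v,294:312]),v) for v in range(65,170,8)]
t=tl(wcast(c,E,.06));print('face -y edge',np.round(t[:,1],1))
E=[(280+edge(G[v,280:296]),v) for v in range(5,44,5)];t=tl(wcast(c,E,.06));print('pocket -y',np.round(t[:,1],1))
E=[(u,40+edge(G[40:58,u])) for u in range(230,286,6)];t=tl(wcast(c,E,.06));print('pocket -x edge',np.round(t[:,0],1),np.round(t[:,1],0))
print(G[40:58,240].round(),G[40:58,280].round())
zt=c['tp'][2]-.018+.006
E=[(u,172+edge(G[172:190,u])) for u in range(215,302,10)];print('cover front',np.round(tl(wcast(c,E,zt))[:,0],1))
for a,bn in((200,214),(298,314)):
    E=[(a+edge(G[v,a:bn]),v) for v in range(185,225,6)];print('cover side',np.round(tl(wcast(c,E,zt))[:,1],1))
E
```

```text
Traceback (most recent call last):
ValueError: max() iterable argument is empty
```

```bash
cat > m2.py <<'E'
from h import *
c=dict(np.load('w2.npz'));p=c['pixels'].astype(int);r,g,b=p[...,0],p[...,1],p[...,2]
R=c['R'];tl=lambda P:((P-c['tp'])@R*1000)
y=(r-b>60)&(g-b>40);G=p.mean(2)
L=[(max(q)+190.5,v) for v in range(5,170,3) if len(q:=np.nonzero(y[v,190:240])[0])]
t=tl(wcast(c,L,.06));f=np.polyfit(t[:,0],t[:,1],1);print('ledge foot: y=',f,'n',len(L),'res',np.std(t[:,1]-np.polyval(f,t[:,0])).round(2),'x',t[[0,-1],0])
def edge(arr): return np.argmax(np.abs(np.diff(arr)))+.5
E=[(294+edge(G[v,294:312]),v) for v in range(65,170,8)]
t=tl(wcast(c,E,.06));print('face -y edge',np.round(t[:,1],1))
E=[(280+edge(G[v,280:296]),v) for v in range(5,44,5)];t=tl(wcast(c,E,.06));print('pocket -y',np.round(t[:,1],1))
E=[(u,40+edge(G[40:58,u])) for u in range(230,286,6)];t=tl(wcast(c,E,.06));print('pocket -x edge',np.round(t[:,0],1),np.round(t[:,1],0))
zt=c['tp'][2]-.018+.006
E=[(u,172+edge(G[172:190,u])) for u in range(215,302,10)];print('cover front',np.round(tl(wcast(c,E,zt))[:,0],1))
for a,bn in((200,214),(298,314)):
    E=[(a+edge(G[v,a:bn]),v) for v in range(185,225,6)];print('cover side',np.round(tl(wcast(c,E,zt))[:,1],1))
E
python3 m2.py
```

```text
ledge foot: y= [-6.31954085e-04 -2.98500384e+01] n 55 res 0.33 x [172.934242    18.51124408]
face -y edge [42.5 42.5 42.5 42.5 42.6 42.7 42.8 42.  42.1 42.3 42.5 42.7 42.9 43.2]
pocket -y [29.1 29.1 29.  29.9 28.9 28.8 28.8 28.8]
pocket -x edge [129.  128.9 128.8 128.7 129.7 129.7 128.8 128.8 129.  130.1] [-24. -19. -13.  -8.  -3.   3.   8.  14.  19.  25.]
cover front [34.8 34.8 34.8 34.8 35.3 35.3 35.4 35.4 29.4]
cover side [-27.3 -27.5 -27.6 -27.8 -27.4 -27.6 -27.2]
cover side [27.5 22.7 22.9 28.  27.6 27.2 27.4]
```

Request:
{"name": "arm_command", "arguments": {
  "series": [
    {"dp": [6,0,0],"yaw": 0,"fingers": -1},
    {"dp": [14,1,0],"yaw": 0,"fingers": -1},
    {"dp": [18,1,5],"yaw": 0,"fingers": -1},
    {"dp": [12,0,15],"yaw": 0,"fingers": -1},
    {"dp": [5,0,25],"yaw": 0,"fingers": -1},
    {"dp": [0,0,25],"yaw": 0,"fingers": -1},
    {"dp": [0,0,18],"yaw": 0,"fingers": -1},
    {"dp": [0,0,10],"yaw": 0,"fingers": -1},
    {"dp": [0,0,6],"yaw": 0,"fingers": -1},
    {"dp": [0,0,0],"yaw": 0,"fingers": -1}
  ]
}}

```text
time_s: 10.25
tool_pos: [0.488, 0.1457, 0.0874]
orientation: [[0.966, 0.258, 0.0], [0.258, -0.966, -0.0], [0.0, 0.0, -1.0]]
wrist_force: [0.7, 0.2, -2.7]
finger_gap: 0.0132
```

Request:
{"name": "arm_command", "arguments": {
  "series": [
    {"dp": [0,0,0],"yaw": 0,"fingers": -1},
    {"dp": [0,0,1],"yaw": 0,"fingers": -1},
    {"dp": [0,0,1],"yaw": 0,"fingers": -1},
    {"dp": [0,0,1],"yaw": 0,"fingers": -1},
    {"dp": [0,0,1],"yaw": 0,"fingers": -1},
    {"dp": [0,0,1],"yaw": 0,"fingers": -1},
    {"dp": [0,0,1],"yaw": 0,"fingers": -1},
    {"dp": [0,0,0.5],"yaw": 0,"fingers": -1},
    {"dp": [0,0,0],"yaw": 0,"fingers": -1},
    {"dp": [0,0,0],"yaw": 0,"fingers": -1}
  ]
}}

```text
time_s: 11.5
tool_pos: [0.4879, 0.1457, 0.0808]
orientation: [[0.966, 0.258, 0.0], [0.258, -0.966, 0.0], [0.0, 0.0, -1.0]]
wrist_force: [-0.3, -0.0, -2.2]
finger_gap: 0.0131
```

Request:
{"name": "arm_command", "arguments": {
  "series": [
    {"dp": [0,0,0.5],"yaw": 0,"fingers": -1},
    {"dp": [0,0,0.5],"yaw": 0,"fingers": -1},
    {"dp": [0,0,0.5],"yaw": 0,"fingers": -1},
    {"dp": [0,0,0.4],"yaw": 0,"fingers": -1},
    {"dp": [0,0,0.3],"yaw": 0,"fingers": -1},
    {"dp": [0,0,0.2],"yaw": 0,"fingers": -1},
    {"dp": [0,0,0],"yaw": 0,"fingers": -1},
    {"dp": [0,0,0],"yaw": 0,"fingers": -1},
    {"dp": [0,0,0],"yaw": 0,"fingers": -1},
    {"dp": [0,0,0],"yaw": 0,"fingers": -1}
  ]
}}

```text
time_s: 12.75
tool_pos: [0.4879, 0.1457, 0.0784]
orientation: [[0.966, 0.258, 0.0], [0.258, -0.966, 0.0], [0.0, -0.0, -1.0]]
wrist_force: [0.6, 0.3, -2.4]
finger_gap: 0.0132
```

Request:
{"name": "arm_command", "arguments": {
  "series": [
    {"dp": [0,0,0.2],"yaw": 0,"fingers": -1},
    {"dp": [0,0,0.2],"yaw": 0,"fingers": -1},
    {"dp": [0,0,0.2],"yaw": 0,"fingers": -1},
    {"dp": [0,0,0.2],"yaw": 0,"fingers": -1},
    {"dp": [0,0,0],"yaw": 0,"fingers": -1},
    {"dp": [0,0,0],"yaw": 0,"fingers": -1},
    {"dp": [0,0,0],"yaw": 0,"fingers": -1},
    {"dp": [0,0,0],"yaw": 0,"fingers": -1},
    {"dp": [0,0,0],"yaw": 0,"fingers": -1},
    {"dp": [0,0,0],"yaw": 0,"fingers": -1}
  ]
}}

```text
time_s: 14.0
tool_pos: [0.4881, 0.1457, 0.0779]
orientation: [[0.966, 0.258, 0.001], [0.258, -0.966, 0.0], [0.001, 0.0, -1.0]]
wrist_force: [-1.2, 0.8, 5.5]
finger_gap: 0.0133
```

Request:
{"name": "arm_command", "arguments": {
  "series": [
    {"dp": [0,-0.8,0],"yaw": 0,"fingers": -1},
    {"dp": [0,-0.8,0],"yaw": 0,"fingers": -1},
    {"dp": [0,-0.8,0],"yaw": 0,"fingers": -1},
    {"dp": [0,-0.5,0],"yaw": 0,"fingers": -1},
    {"dp": [0,-0.4,0],"yaw": 0,"fingers": -1},
    {"dp": [0,-0.2,0],"yaw": 0,"fingers": -1},
    {"dp": [0,0,0],"yaw": 0,"fingers": -1},
    {"dp": [0,0,0],"yaw": 0,"fingers": -1},
    {"dp": [0,0,0],"yaw": 0,"fingers": -1},
    {"dp": [0,0,0],"yaw": 0,"fingers": -1}
  ],
  "newtons": 30
}}

```text
time_s: 15.25
tool_pos: [0.4874, 0.149, 0.0779]
orientation: [[0.966, 0.258, 0.001], [0.258, -0.966, -0.0], [0.001, 0.0, -1.0]]
wrist_force: [1.7, -1.6, 5.1]
finger_gap: 0.0139
```

Request:
{"name": "arm_command", "arguments": {
  "series": [
    {"dp": [0,-0.3,0],"yaw": 0,"fingers": -1},
    {"dp": [0,-0.3,0],"yaw": 0,"fingers": -1},
    {"dp": [0,-0.2,0],"yaw": 0,"fingers": -1},
    {"dp": [0,-0.2,0],"yaw": 0,"fingers": -1},
    {"dp": [0,0,0],"yaw": 0,"fingers": -1},
    {"dp": [0,0,0],"yaw": 0,"fingers": -1},
    {"dp": [0,0,0],"yaw": 0,"fingers": -1},
    {"dp": [0,0,0],"yaw": 0,"fingers": -1},
    {"dp": [0,0,0],"yaw": 0,"fingers": -1},
    {"dp": [0,0,0],"yaw": 0,"fingers": -1}
  ]
}}

```text
time_s: 16.5
tool_pos: [0.4874, 0.1493, 0.0779]
orientation: [[0.966, 0.258, 0.002], [0.258, -0.966, -0.001], [0.001, 0.002, -1.0]]
wrist_force: [1.2, -6.5, 5.8]
finger_gap: 0.0131
```

Request:
{"name": "arm_command", "arguments": {
  "series": [
    {"dp": [2,0,0],"yaw": 0,"fingers": -1},
    {"dp": [4,0,0],"yaw": 0,"fingers": -1},
    {"dp": [7,0,0],"yaw": 0,"fingers": -1},
    {"dp": [8,0,0],"yaw": 0,"fingers": -1},
    {"dp": [8,0,0],"yaw": 0,"fingers": -1},
    {"dp": [7,0,0],"yaw": 0,"fingers": -1},
    {"dp": [4,0,0],"yaw": 0,"fingers": -1},
    {"dp": [0,0,0],"yaw": 0,"fingers": -1},
    {"dp": [0,0,0],"yaw": 0,"fingers": -1},
    {"dp": [0,0,0],"yaw": 0,"fingers": -1}
  ]
}}

```text
time_s: 17.75
tool_pos: [0.5261, 0.1598, 0.0779]
orientation: [[0.966, 0.258, 0.002], [0.258, -0.966, -0.001], [0.002, 0.001, -1.0]]
wrist_force: [3.5, -4.4, 3.9]
finger_gap: 0.0134
```

Request:
{"name": "arm_command", "arguments": {
  "series": [
    {"dp": [3,0,0],"yaw": 0,"fingers": -1},
    {"dp": [6,0,0],"yaw": 0,"fingers": -1},
    {"dp": [9,0,0],"yaw": 0,"fingers": -1},
    {"dp": [10,0,0],"yaw": 0,"fingers": -1},
    {"dp": [10,0,0],"yaw": 0,"fingers": -1},
    {"dp": [9,0,0],"yaw": 0,"fingers": -1},
    {"dp": [7,0,0],"yaw": 0,"fingers": -1},
    {"dp": [4,0,0],"yaw": 0,"fingers": -1},
    {"dp": [2,0,0],"yaw": 0,"fingers": -1},
    {"dp": [0,0,0],"yaw": 0,"fingers": -1}
  ]
}}

```text
time_s: 19.0
tool_pos: [0.5833, 0.1755, 0.0777]
orientation: [[0.966, 0.258, -0.001], [0.258, -0.966, -0.001], [-0.001, 0.001, -1.0]]
wrist_force: [-0.1, -3.6, 5.6]
finger_gap: 0.013
```

```bash
python3 -c "
from h import *
wshot('w3')"
```

```text
19.0 [0.5833 0.1755 0.0777] xang 14.95 [-0.1  -3.61  5.61] 0.012994311709633822
```

View pics/w3.png

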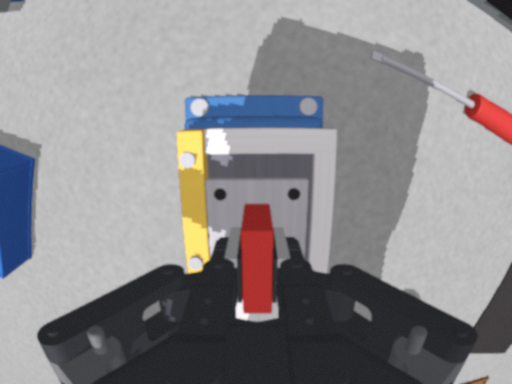

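The cover lies against the ledge with its front edge at v≈180; the pocket's far edge is at v≈154. I'll measure the gap that remains.

```bash
python3 - <<'E'
from h import *
c=dict(np.load('w3.npz'));G=c['pixels'].astype(int).mean(2);tl=lambda P:((P-c['tp'])@c['R']*1000)
edge=lambda a:np.argmax(np.abs(np.diff(a)))+.5
us=range(235,300,6)
a=tl(wcast(c,[(u,146+edge(G[146:163,u])) for u in us],.06))[:,0];b=tl(wcast(c,[(u,172+edge(G[172:190,u])) for u in us],.066))[:,0]
print(a.round(1),b.round(1));print(G[146:190,260].round())
E
```

```text
[46.8 46.8 46.8 46.8 46.8 46.8 46.8 46.9 46.9 46.9 47. ] [33.8 34.3 34.3 33.8 34.3 34.3 34.3 34.3 34.4 28.9 28.9]
[185. 185. 185. 185. 184. 183. 175. 150. 116.  97.  91.  92.  91.  92.
  91.  92.  92.  90.  91.  91.  92.  92.  91.  92.  90.  91.  91.  92.
  92.  91.  94. 101. 110. 124. 137. 146. 148. 150. 150. 150. 149. 149.
 149. 150.]
```

Request:
{"name": "arm_command", "arguments": {
  "series": [
    {"dp": [2,0,0],"yaw": 0,"fingers": -1},
    {"dp": [3,0,0],"yaw": 0,"fingers": -1},
    {"dp": [2.5,0,0],"yaw": 0,"fingers": -1},
    {"dp": [1.5,0,0],"yaw": 0,"fingers": -1},
    {"dp": [1,0,0],"yaw": 0,"fingers": -1},
    {"dp": [0.6,0,0],"yaw": 0,"fingers": -1},
    {"dp": [0.4,0,0],"yaw": 0,"fingers": -1},
    {"dp": [0,0,0],"yaw": 0,"fingers": -1},
    {"dp": [0,0,0],"yaw": 0,"fingers": -1},
    {"dp": [0,0,0],"yaw": 0,"fingers": -1}
  ]
}}

```text
time_s: 20.3
tool_pos: [0.5939, 0.1785, 0.0773]
orientation: [[0.966, 0.258, -0.0], [0.258, -0.966, -0.0], [-0.0, 0.0, -1.0]]
wrist_force: [0.2, -4.2, -4.3]
finger_gap: 0.0132
```

Request:
{"name": "arm_command", "arguments": {
  "series": [
    {"dp": [0,0,0.3],"yaw": 0,"fingers": -1},
    {"dp": [0,0,0.3],"yaw": 0,"fingers": -1},
    {"dp": [0,0,0.3],"yaw": 0,"fingers": -1},
    {"dp": [0,0,0.3],"yaw": 0,"fingers": -1},
    {"dp": [0,0,0],"yaw": 0,"fingers": -1},
    {"dp": [0,0,0],"yaw": 0,"fingers": -1},
    {"dp": [0,0,0],"yaw": 0,"fingers": -1},
    {"dp": [0,0,0],"yaw": 0,"fingers": -1},
    {"dp": [0,0,0],"yaw": 0,"fingers": -1},
    {"dp": [0,0,0],"yaw": 0,"fingers": -1}
  ],
  "newtons": 20
}}

```text
time_s: 21.55
tool_pos: [0.5942, 0.1785, 0.0766]
orientation: [[0.966, 0.258, 0.001], [0.258, -0.966, -0.0], [0.001, 0.0, -1.0]]
wrist_force: [1.3, -4.6, -2.3]
finger_gap: 0.0132
```

Request:
{"name": "arm_command", "arguments": {
  "series": [
    {"dp": [0,0,0.4],"yaw": 0,"fingers": -1},
    {"dp": [0,0,0.4],"yaw": 0,"fingers": -1},
    {"dp": [0,0,0.4],"yaw": 0,"fingers": -1},
    {"dp": [0,0,0.4],"yaw": 0,"fingers": -1},
    {"dp": [0,0,0.4],"yaw": 0,"fingers": -1},
    {"dp": [0,0,0.4],"yaw": 0,"fingers": -1},
    {"dp": [0,0,0],"yaw": 0,"fingers": -1},
    {"dp": [0,0,0],"yaw": 0,"fingers": -1},
    {"dp": [0,0,0],"yaw": 0,"fingers": -1},
    {"dp": [0,0,0],"yaw": 0,"fingers": -1}
  ]
}}

```text
time_s: 22.8
tool_pos: [0.5942, 0.1786, 0.0742]
orientation: [[0.966, 0.258, 0.001], [0.258, -0.966, -0.0], [0.001, 0.0, -1.0]]
wrist_force: [0.9, -5.3, -2.8]
finger_gap: 0.0133
```

Request:
{"name": "arm_command", "arguments": {
  "series": [
    {"dp": [0,0,0.4],"yaw": 0,"fingers": -1},
    {"dp": [0,0,0.4],"yaw": 0,"fingers": -1},
    {"dp": [0,0,0.4],"yaw": 0,"fingers": -1},
    {"dp": [0,0,0.4],"yaw": 0,"fingers": -1},
    {"dp": [0,0,0.3],"yaw": 0,"fingers": -1},
    {"dp": [0,0,0.3],"yaw": 0,"fingers": -1},
    {"dp": [0,0,0.2],"yaw": 0,"fingers": -1},
    {"dp": [0,0,0],"yaw": 0,"fingers": -1},
    {"dp": [0,0,0],"yaw": 0,"fingers": -1},
    {"dp": [0,0,0],"yaw": 0,"fingers": -1}
  ]
}}

```text
time_s: 24.05
tool_pos: [0.5943, 0.1785, 0.072]
orientation: [[0.966, 0.258, 0.001], [0.258, -0.966, -0.0], [0.001, 0.0, -1.0]]
wrist_force: [0.7, -5.1, -0.4]
finger_gap: 0.0134
```

Request:
{"name": "arm_command", "arguments": {
  "series": [
    {"dp": [0,0,0.2],"yaw": 0,"fingers": -1},
    {"dp": [0,0.1,0.1],"yaw": 0,"fingers": -1},
    {"dp": [0,0.1,0.1],"yaw": 0,"fingers": -1},
    {"dp": [0,0,0],"yaw": 0,"fingers": -1},
    {"dp": [0,0,0],"yaw": 0,"fingers": -1},
    {"dp": [0,0,0],"yaw": 0,"fingers": -1},
    {"dp": [0,0,0],"yaw": 0,"fingers": -1},
    {"dp": [0,0,0],"yaw": 0,"fingers": -1},
    {"dp": [0,0,0],"yaw": 0,"fingers": -1},
    {"dp": [0,0,0],"yaw": 0,"fingers": -1}
  ]
}}

```text
time_s: 25.3
tool_pos: [0.5943, 0.1785, 0.072]
orientation: [[0.966, 0.258, 0.001], [0.258, -0.966, 0.0], [0.001, 0.0, -1.0]]
wrist_force: [-1.3, -5.0, 5.8]
finger_gap: 0.0133
```

Request:
{"name": "arm_command", "arguments": {
  "series": [
    {"dp": [0,0,-0.2],"yaw": 0,"fingers": -0.6},
    {"dp": [0,0,0],"yaw": 0,"fingers": -0.5},
    {"dp": [0,0,0],"yaw": 0,"fingers": -0.4},
    {"dp": [0,0,0],"yaw": 0,"fingers": -0.4},
    {"dp": [0,0,0],"yaw": 0,"fingers": -0.4},
    {"dp": [0,0,0],"yaw": 0,"fingers": -0.4},
    {"dp": [0,0,0],"yaw": 0,"fingers": -0.4},
    {"dp": [0,0,0],"yaw": 0,"fingers": -0.4},
    {"dp": [0,0,0],"yaw": 0,"fingers": -0.4},
    {"dp": [0,0,0],"yaw": 0,"fingers": -0.4}
  ]
}}

```text
time_s: 26.55
tool_pos: [0.594, 0.1784, 0.0714]
orientation: [[0.966, 0.258, 0.0], [0.258, -0.966, 0.0], [0.0, -0.0, -1.0]]
wrist_force: [-0.5, -1.1, 0.5]
finger_gap: 0.0257
```

Request:
{"name": "arm_command", "arguments": {
  "series": [
    {"dp": [0,0,-3],"yaw": 0,"fingers": -0.4},
    {"dp": [0,0,-6],"yaw": 0,"fingers": -0.4},
    {"dp": [0,0,-10],"yaw": 0,"fingers": -0.4},
    {"dp": [0,0,-15],"yaw": 0,"fingers": -0.4},
    {"dp": [0,0,-20],"yaw": 0,"fingers": -0.4},
    {"dp": [0,0,-25],"yaw": 0,"fingers": -0.4},
    {"dp": [-10,0,-25],"yaw": 0,"fingers": -0.4},
    {"dp": [-20,0,-15],"yaw": 0,"fingers": -0.4},
    {"dp": [-20,0,0],"yaw": 0,"fingers": -0.4},
    {"dp": [0,0,0],"yaw": 0,"fingers": -0.4}
  ]
}}

```text
time_s: 27.8
tool_pos: [0.5453, 0.1655, 0.1918]
orientation: [[0.966, 0.258, 0.001], [0.258, -0.966, 0.0], [0.001, 0.0, -1.0]]
wrist_force: [0.5, -0.5, -0.2]
finger_gap: 0.0254
```

```bash
python3 - <<'E'
from h import *
wshot('w4');p=cv2.imread('pics/w4.png');cv2.imwrite('pics/w4c.png',cv2.resize(p[40:290,130:380],(750,750))[:600])
E
```

```text
27.8 [0.5453 0.1655 0.1918] xang 14.94 [ 0.45 -0.53 -0.17] 0.025428226148282117
```

View pics/w4c.png

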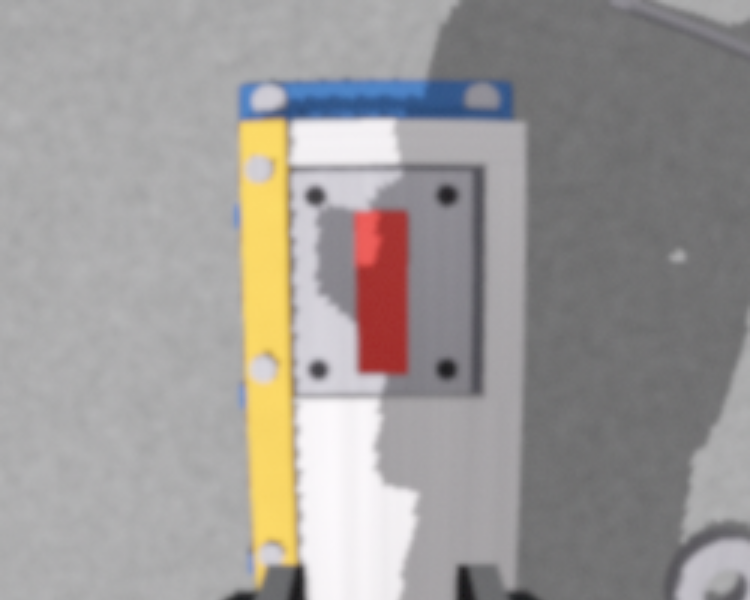

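The cover, at crop (290–475, 165–395), sits in the pocket against the ledge. There are thin even gaps at both ends and the spare strip on the -y side, and the gripper is clear.

```bash
python3 -c "
from station import manip
print(manip.sign_off())"
```

```text
the job is handed in; nothing more can be done
None
```

The steel cover is in the pocket, fully home as far as I could check, and I have handed the job in with the gripper open and clear of it. The arm finished at about 28 s of the 72 s allowed.

- **Slide:** I picked the cover up by its red rib and laid it on the plain end of the face. I pushed it against the ledge and slid it about 110 mm along +x.
- **Into the pocket:** Over the pocket its support gave way. I kept hold of it and let it down the 6 mm in small steps until it met the floor.
- **Forces:** The wrist readings, taken at the end of each move, showed about 8 N of downward contact and 5–7 N sideways at most. Shorter peaks between readings would not show.
- **Final height:** The tool stood 5.9 mm lower than when the cover lay on the face, which matches the 6 mm pocket. With the cover seated, the force showed about 8 N of contact with the floor.
- **Final picture:** The last wrist picture shows the cover square against the ledge with a thin, even gap at each end. The bystanders were never near the arm's path, but I did not measure them again. No check failed or disagreed.

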